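# Shut and bolt the chisel case

## Robot

A 6-joint arm with a two-finger parallel gripper is mounted at the origin on a cart in front of the work surface, level with it; the furniture and walls round the work are solid. World frame = base frame: x ahead of the robot, y to its left, z up, the work surface at z = 0. Lengths are in mm, angles in rad, forces in N, time in s.
With the tool pointing down it reaches from about 275 to 850 mm from the base axis. Payload 19 kg.
Tool frame: the origin (TCP) lies between the finger pads; the fingertips stand 14 mm ahead of it and the grasp point (between the pads) lies 5 mm behind it; z points along the fingers, y is the line along which they close (so a half turn about z gives the same grasp; the last joint's range is limited). The gripper opens to 85 mm and grips with 20 to 120 N. Pads are 22 mm wide; open, the fingers measure 114 mm over their backs; the gripper's body (76 mm by 85 mm) begins 54 mm behind the grasp point. The pads swing forward as they close: fully open they stand 13 mm farther back than shut.
Start: joints at [1.209, 0.15, 1.437, -0, 1.554, -0.134], TCP at [129.862, 560.114, 245.267] pointing down, gripper open.
Joint ranges: [-2.8, 2.8], [-0.68, 2.1], [0.12, 2.68], [-1.39, 4.53], [0.16, 2.79], [-2.81, 2.81]. Speed limits (rad/s): [1.89, 1.89, 2.22, 3.01, 3.01, 3.01].

## Interface

Orientations are given as a rotation vector (axis times angle).
In Python, from plant import sensors, viewer, job gives the robot as it stands.
- The arm moves only by the tool play_rows, never from a script. Its argument "targets" is text: rows parted by semicolons, each of 7 numbers parted by spaces: the shift along the tool's x, y, z in m, then the turn, a rotation vector about the tool's x, y, z in rad, then the finger opening in m, from 0 to 0.0854. A call has 1 to 10 rows; each row is the pose to reach, as a shift and turn from the pose commanded when the call began, along the tool's axes at that moment; what a row does not reach only later rows make up. A row lasts 1/12 s, in which the tool goes at most 41.7 mm and 7.16 degrees, less where a joint would pass 70% of its speed; a pose out of reach is approached as far as the arm can. A call with a gripper value outside its range is refused whole. The fingers move at their own pace and stop on an object; "force" is the grip in N (left out, the last holds). Time passes only in rows, so rows that repeat a pose let the fingers close. It gives the time, the measured TCP pose, the force, the opening and the grip force at its end, in the units of the state.
- sensors.state(): the state, without advancing time (a new reading comes with each control period).
- viewer.capture(name): name is "side" or "top" or "wrist"; returns a dict with "img" (480x640x3 uint8, red, green, blue), "range_z" (480x640 float32, mm along the optical axis (not along the pixel's ray), 0 where there is no reading), "fovy" (degrees; the focal length in pixels is half the picture's height over the tangent of half this angle, whatever the lens; pixels are square), "cx", "cy" (the principal point, pixels), "R" (3x3) and "t" (3): a world point X has camera coordinates R X + t; the wrist camera has in their place "hand_eye" (4x4, takes a point from camera to tool coordinates, whose origin is the TCP and whose axes are the flange's). Camera axes: x right, y down, z forward; pixel columns grow to the right and rows downward; lengths in mm; the calibration is good to about 2 mm. A picture is of the moment at which its call begins: read the wrist's pose just before it.
- job.job_done(): hands the job in; it is judged then, once.
The state is a dict: "clock": time; "joints": joint angles; "joint_velocities": joint speeds; "joint_torque": joint torques, N m; "ee_pos": TCP position; "eef_rot": TCP orientation; "ft_force": force on the tool from outside, world axes, zero at the start; "moment": the same for the moment, N m; "opening": finger opening in mm; "finger_force": force on a finger pad.
Only numpy, scipy, OpenCV 4.12 (cv2) and the standard library are available. Lean on these libraries where they do the work, as an engineer would, in place of code of your own. Each camera call takes 0.05 s, during which the arm holds its last target. There are 200 camera calls.

## Task

Shut and bolt the wooden chisel case for carrying, using only fingertips and pinching or lifting nothing. First push the sliding lid fully shut by its wooden push bar; then hold the spring safety catch (the ribbed thumb plate) down with one fingertip while the other pushes the bolt's knob all the way home through the staple on the lid, without letting the catch up on the way. Finally let go, so that the catch springs up and locks the bolt; do not shove the case along the bench or disturb the things on and around it.

Things in the scene. Friction and masses are not known exactly. Their poses are not given: they have to be found in the camera images.
- case: Plywood chisel case standing loose on the bench on rubber feet, about 7 kg, 220 (x) x 300 (y) x 80 mm high; origin at the centre of its underside, z up, x away from the robot at yaw 0. Near half (x -110 to 0): a fixed deck, top at z = 80 mm, that carries the bolt and catch. Far half: a well of chisels under the sliding lid. All mm offsets in these notes are in the case's own axes. It stands firm under a sideways push of about 30 N
- lid (a joint): Sliding lid, opening in m: 0 = fully shut against the end stop, up to 0.11 = open; opens toward the case's -y (right), so it is pushed toward +y to shut it. Its top is at z = 74 mm; about 2.5 N of friction, it stays where it is left
- push_bar (a point): Middle of the top face of the wooden push bar on the lid: bar 70 mm long along x, 14 mm thick along y, standing 24 mm above the lid's top; this point is at z = 98 mm. Moves with the lid; with the lid shut it is at x 56, y -90
- staple (a point): Middle of the opening of the steel staple on the lid (opening 20 mm wide along y, 32 mm high, staple 16 mm long along x, its top at z = 110 mm), at z = 98 mm, x 22. With the lid shut it stands straight ahead of the bolt's nose
- bolt (a joint): Steel bolt on the deck, value in m: 0 = drawn back (start), 0.036 = home, its nose through the staple, where it meets a stop. It slides toward the case's +x; friction about 2.5 N. Notches in its right side at 0, 0.018 and 0.036 take the catch's tooth, so that it cannot move unless the catch is held down
- knob (a point): Middle of the bolt's upright round knob: post 12 mm across (15 mm at its head, 17 mm at its foot), from z = 102 to 140 mm, this point at z = 121 mm; moves with the bolt, from x -58 (drawn) to x -22 (home), at y 35. The bolt and the guide beside it are below z = 107 mm, so a fingertip that is higher passes over them
- catch (a joint): Spring catch, rad: 0 = up (tooth in a notch), 0.25 = fully down on its stop. The bolt is free from about 0.12 on. Springs back by itself: 3 N of fingertip force starts it, about 5 N holds it fully down
- thumb_plate (a point): Middle of the top of the catch's ribbed thumb plate: 68 mm long along x, 34 mm wide along y, level with its top at z = 118 mm when up, at x -60, y -8; so its middle is 43 mm to the right (-y) of the knob. It is hinged along its outer (-y) edge, 21 mm from this middle, and its inner edge sinks 9 mm when fully down, its middle 5 mm; long enough for a fingertip to slide along it while the bolt is pushed
- tape_roll: Small roll of black tape lying loose on the right end of the deck, 59 mm across, 19 mm high, origin under its centre; to be left alone
- screwdriver: Screwdriver with yellow handle lying loose on the bench to the right, 30 x 173 x 31 mm, origin under its middle; to be left alone
- offcut_2: Wooden offcut lying loose on the bench to the right, 45 x 110 x 20 mm, origin under its middle; to be left alone

How it is judged (in metres and radians):
On the way, in this order (a step that is already met when the one before it is completed fails the run):
1. lid pushed fully shut, bolt still drawn (value of joint each of lid, bolt below 0.004 m), for 0.2 s.
2. catch pressed down by a finger, bolt still drawn (value of joint catch above 0.13 rad and contact force between the fingers and catch above 0.5 N and value of joint bolt below 0.008 m), for 0.05 s.
3. bolt home with the finger still holding the catch down (value of joint bolt above 0.034 m and value of joint catch above 0.13 rad and contact force between the fingers and catch above 0.5 N), for 0.05 s.
At the end, for the whole second after the job is handed in: Lid shut (within 4 mm), bolt home (within 2 mm of its 36 mm throw), catch up again in the home notch (below 0.05 rad), the case at rest, level and within 25 mm of where it stood, the tape roll within 35 mm and the screwdriver and offcut within 20 mm of where they lay (value of joint lid below 0.004 m and value of joint bolt above 0.034 m and value of joint catch below 0.05 rad and distance of case from where it was at the start of the episode below 0.025 m and angle between case's own z axis and vertical below 0.03 rad and linear speed of case below 0.01 m/s and distance of tape_roll from where it was at the start of the episode below 0.035 m and distance of each of screwdriver, offcut_2 from where it was at the start of the episode below 0.02 m); the robot touches nothing.
It fails at once if the catch is let up into the half-way notch (value of joint bolt between 0.013 and 0.023 m and value of joint catch below 0.06 rad).
It fails at once if the case is lifted, tipped or shoved (distance of case from where it was at the start of the episode above 0.025 m or height (world z) of case above 0.008 m or angle between case's own z axis and vertical above 0.06 rad).
It fails at once if a bystander is lifted or moved (distance of tape_roll from where it was at the start of the episode above 0.035 m or z of tape_roll in the frame of case above 0.09 m or distance of any of screwdriver, offcut_2 from where it was at the start of the episode above 0.02 m).
It also fails if it takes over 64 s, if anything falls off the work surface, if the arm or the gripper's body presses on something with over 40 N, if the wrist force passes 120 N, or if a joint passes its speed limit or range.

## Working session

There is one attempt and no reset: what is moved stays moved. The work goes in short steps, Python scripts to look and compute and a tool call to move; the robot and the scene stay as the last step left them, time stands still between calls to the robot, and variables do not carry over. Pictures are saved under pics/ and viewed, at most 10 in all, crops included, and the job is handed in when it is done.

Besides the shell and the picture viewer there is one more tool, called as a command line: name --argument value ..., lists and objects as JSON in quotes. play_rows: Moves the arm, as the interface text tells. Its arguments: {"type":"object","properties":{"targets":{"type":"string"},"force":{"type":"number"}},"required":["targets"]}

```bash
mkdir -p pics; ls
cat > h.py <<'E'
import numpy as np, cv2
from plant import sensors, viewer, job
from scipy.spatial.transform import Rotation as Ro
def cap(n):
    s=sensors.state(); c=viewer.capture(n); c['f']=240/np.tan(np.radians(c['fovy'])/2)
    if 'hand_eye' in c:
        T=np.eye(4); T[:3,:3]=Ro.from_rotvec(s['eef_rot']).as_matrix(); T[:3,3]=s['ee_pos']
        W=T@np.array(c['hand_eye'])
    else:
        W=np.eye(4); W[:3,:3]=np.array(c['R']).T; W[:3,3]=-W[:3,:3]@np.array(c['t'])
    c['W']=W; return c
def ray(c,u,v,z):
    d=c['W'][:3,:3]@np.array([(u-c['cx'])/c['f'],(v-c['cy'])/c['f'],1]); o=c['W'][:3,3]
    return o+d*(z-o[2])/d[2]
def cloud(c):
    v,u=np.mgrid[:480,:640]; Z=c['range_z']
    P=np.stack([(u-c['cx'])/c['f']*Z,(v-c['cy'])/c['f']*Z,Z],-1)@c['W'][:3,:3].T+c['W'][:3,3]
    P[Z==0]=np.nan; return P
def save(c,name): cv2.imwrite('pics/'+name,cv2.cvtColor(c['img'],cv2.COLOR_RGB2BGR))
E
python3 - <<'E'
from h import *
import pickle
for n in ['top','side']:
    c=cap(n); save(c,n+'0.png'); pickle.dump(c,open(n+'0.pkl','wb')); print(n,c['W'].round(2),c['f'],(c['range_z']>0).mean())
s=sensors.state(); print(s)
E
```

```text
pics
top [[ 1.0000e-02 -9.9000e-01  1.2000e-01  4.0128e+02]
 [-1.0000e+00 -1.0000e-02  1.0000e-02  5.6440e+01]
 [-1.0000e-02 -1.2000e-01 -9.9000e-01  9.3049e+02]
 [ 0.0000e+00  0.0000e+00  0.0000e+00  1.0000e+00]] 477.74059010436173 0.9958984375
side [[ 1.0000e+00 -2.0000e-02  2.0000e-02  5.0370e+02]
 [-2.0000e-02 -5.4000e-01  8.4000e-01 -8.6785e+02]
 [-0.0000e+00 -8.4000e-01 -5.4000e-01  6.6590e+02]
 [ 0.0000e+00  0.0000e+00  0.0000e+00  1.0000e+00]] 547.228368894878 0.9001953125
{'clock': 0.1, 'joints': array([ 1.20900590e+00,  1.50938015e-01,  1.43793808e+00, -2.34024830e-05,
        1.55382006e+00, -1.33983744e-01]), 'joint_velocities': array([-0.00096824, -0.00164521, -0.00256471,  0.00037857, -0.00281061,
        0.0014818 ]), 'joint_torque': array([ 4.79876442e-03, -7.14372540e+01, -5.71800756e+01, -3.55689472e-04,
        6.99396085e-03,  6.82993596e-05]), 'ee_pos': array([129.80240972, 559.94563579, 244.74906191]), 'eef_rot': array([-3.57035758e-01, -3.12098837e+00,  1.68927884e-03]), 'ft_force': array([1.08715297, 1.35823525, 0.11823149]), 'moment': array([ 0.01151163, -0.07353304,  0.01263474]), 'finger_force': 0.0, 'opening': 85.44851454999962}
```

View pics/top0.png

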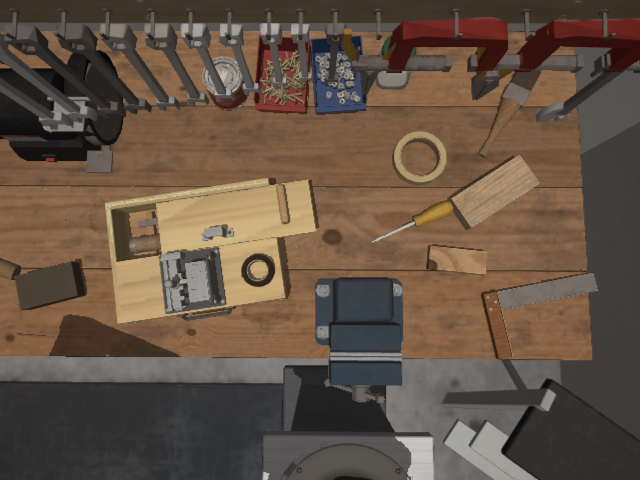

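View pics/side0.png

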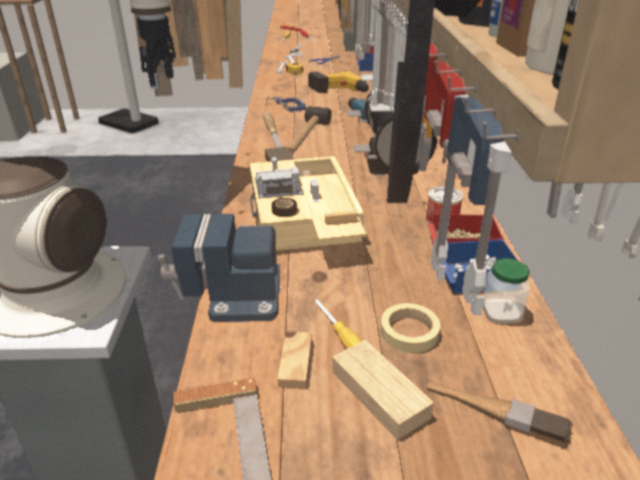

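The top view shows the case (corners near (118,322), (285,297), (107,203), (270,180)), with the lid open to the right and its push bar at (283,204). The bolt and catch sit around (193,280), the tape roll at (258,270) and the vise at (360,330). Next I'll measure from depth.

Run:
```python
from h import *
import pickle
c=pickle.load(open('top0.pkl','rb')); P=cloud(c)
for n,u,v,z in [('NL',118,322,80),('NR',285,297,80),('FL',107,203,80),('FR',270,180,80),('bar',283,204,98),('plate',200,280,118),('tape',258,270,99)]:
    print(n,ray(c,u,v,z).round(1),P[v,u].round(1))
# deck/edges: fit
m=(P[...,2]>60)&(P[...,2]<150)
ok=np.zeros_like(m);ok[170:330,95:320]=1
m&=ok
d=np.where(m)
Q=P[m]
r=cv2.minAreaRect(Q[:,:2].astype(np.float32));print(r)
for lo,hi in [(70,76),(77,84),(92,102),(103,110),(112,122),(125,145)]:
    k=(Q[:,2]>lo)&(Q[:,2]<hi); print(lo,hi,k.sum(),np.median(Q[k],0).round(1),cv2.minAreaRect(Q[k][:,:2].astype(np.float32)))
cr=c['img'][165:335,95:325]; cv2.imwrite('pics/crop.png',cv2.resize(cr[...,::-1],(800,591),interpolation=cv2.INTER_CUBIC))
# vise height and shelf clearance
print('vise',np.nanmax(P[275:385,315:405,2]),P[330,360])
print('mid',[ (u,v,P[v,u].round(0)) for u,v in [(20,40),(120,40),(200,40),(275,40),(340,50),(450,30)]])
```

```text
NL [359.8 409.7  80. ] [359.7 409.8  79.8]
NR [405.5 115.6  80. ] [405.6 116.4  69.7]
FL [573.1 441.6  80. ] [573.1 441.7  79.9]
FR [617.2 146.   80. ] [637.7 154.5  -0.8]
bar [569.2 120.2  98. ] [569.2 120.2  97.9]
plate [433.1 258.  118. ] [433.1 258.1 117.5]
tape [451.9 162.1  99. ] [453.1 164.7  78.3]
((520.7193603515625, 250.95352172851562), (276.399169921875, 373.7007751464844), 8.953804969787598)
70 76 6666 [549.9 211.2  74. ] ((493.6246337890625, 243.88424682617188), (216.44329833984375, 368.3336181640625), 9.152388572692871)
77 84 9034 [448.4 280.   80.4] ((495.52655029296875, 247.15798950195312), (220.8026580810547, 370.7046813964844), 9.154438972473145)
92 102 1208 [459.5 167.8  98.7] ((498.7441711425781, 290.47674560546875), (350.74993896484375, 240.11447143554688), 85.51860046386719)
103 110 479 [469.3 307.1 105.6] ((530.1531982421875, 314.25439453125), (308.89813232421875, 148.91683959960938), 29.606056213378906)
112 122 1079 [431.4 259.4 118.3] ((459.4660949707031, 267.8729248046875), (74.5622787475586, 132.38523864746094), 89.07707977294922)
125 145 71 [426.9 304.9 139.1] ((427.0567932128906, 305.724609375), (13.349526405334473, 13.514352798461914), 0.8489931225776672)
vise 153.13037210966627 [353.10252309 -10.87493102 148.07645658]
mid [(20, 40, array([663., 363., 472.])), (120, 40, array([664., 261., 470.])), (200, 40, array([664., 179., 471.])), (275, 40, array([667., 103., 466.])), (340, 50, array([909.,  15.,   6.])), (450, 30, array([669., -73., 481.]))]
```

View pics/crop.png

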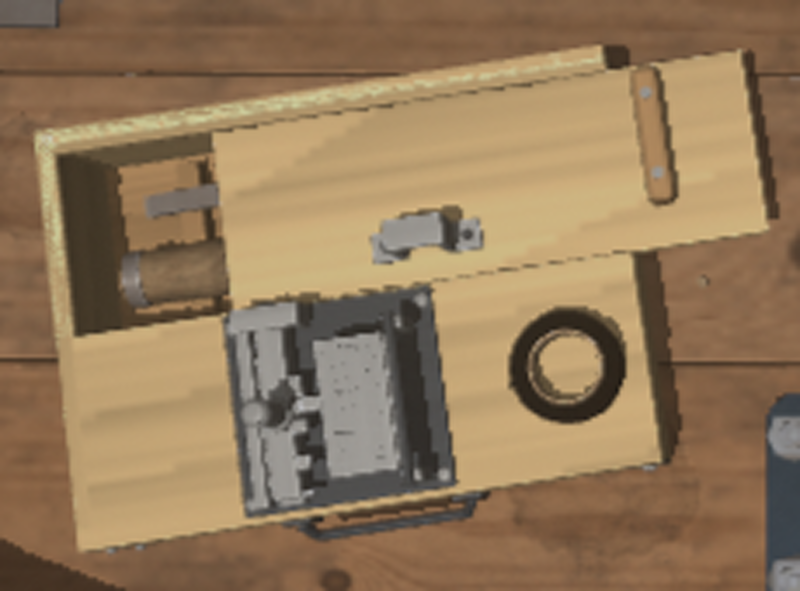

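The numbers fit the notes: yaw ≈ 0.156 rad, case centre ≈ (490.5, 279.6), knob at (427, 305) with its head at 139, and lid open ≈ 80 mm. I'll write a helper for the shifts and check the clearance overhead.

```bash
cat >> h.py <<'E'
C=np.array([490.5,279.6]); YAW=0.156
A=np.array([[np.cos(YAW),-np.sin(YAW)],[np.sin(YAW),np.cos(YAW)]])
def go(x,y,ztip):
    "shift (mm) and turn in tool axes to case-frame x,y with tip height, tool y along case y"
    s=sensors.state(); R=Ro.from_rotvec(s['eef_rot'])
    t=np.r_[C+A@[x,y],ztip+14]
    G=np.c_[np.r_[-A[:,0],0],np.r_[A[:,1],0],[0,0,-1]]
    print('shift',R.inv().apply(t-s['ee_pos']).round(1),'turn',(R.inv()*Ro.from_matrix(G)).as_rotvec().round(3),
     'now case',(A.T@(s['ee_pos'][:2]-C)).round(1),'tipz',(s['ee_pos'][2]-14).round(1),'F case',(A.T@s['ft_force'][:2]).round(1),s['ft_force'][2].round(1),s['clock'],s['opening'])
E
python3 - <<'E'
from h import *
import pickle
P=cloud(pickle.load(open('top0.pkl','rb')));Q=P.reshape(-1,3)
k=(Q[:,2]>160)&(Q[:,1]>0)&(Q[:,1]<450)&(Q[:,0]>400)
K=Q[k]; print(K.min(0).round(),[(z,K[K[:,2]<z].min(0).round() if (K[:,2]<z).any() else None) for z in (250,350,450)])
go(56,-205,150)
E
```

```text
[654.   0. 160.] [(250, array([660., 367., 160.])), (350, array([660.,   1., 160.])), (450, array([658.,   0., 160.]))]
shift [-543.4 -360.7   81.1] turn [-0.001 -0.    -0.384] now case [-312.8  333. ] tipz 230.7 F case [1.3 1.2] 0.1 0.1 85.44851454999962
```

play_rows --targets "-0.266 -0.180 0 0 0 -0.384 0; -0.266 -0.180 0 0 0 -0.384 0; -0.266 -0.180 0 0 0 -0.384 0; -0.266 -0.180 0 0 0 -0.384 0; -0.266 -0.180 0 0 0 -0.384 0; -0.266 -0.180 0 0 0 -0.384 0; -0.266 -0.180 0 0 0 -0.384 0; -0.266 -0.180 0 0 0 -0.384 0; -0.266 -0.180 0 0 0 -0.384 0; -0.266 -0.180 0 0 0 -0.384 0"

```text
clock: 0.93
ee_pos: [349.6, 323.1, 245.1]
eef_rot: [0.239, -3.132, 0.001]
ft_force: [-0.4, 0.7, -0.8]
opening: -0.4
finger_force: 0.0
```

Run:
```python
from h import *
go(45,-205,150)
```

```text
shift [-178.5 -269.1   81.1] turn [-0.    -0.    -0.004] now case [-132.4   64.9] tipz 231.1 F case [-0.2  0.7] -0.8 0.9333 -0.3611134203207584
```

play_rows --targets "-0.1785 -0.269 0 0 0 -0.004 0; -0.1785 -0.269 0 0 0 -0.004 0; -0.1785 -0.269 0 0 0 -0.004 0; -0.1785 -0.269 0 0 0 -0.004 0; -0.1785 -0.269 0 0 0 -0.004 0; -0.1785 -0.269 0 0 0 -0.004 0; -0.1785 -0.269 0 0 0 -0.004 0; -0.1785 -0.269 0 0 0 -0.004 0; -0.1785 -0.269 0.06 0 0 -0.004 0; -0.1785 -0.269 0.08 0 0 -0.004 0"

```text
clock: 1.77
ee_pos: [567.9, 86.7, 164.8]
eef_rot: [-0.25, 3.129, -0.0]
ft_force: [0.5, -0.4, -1.4]
opening: 0.7
finger_force: 0.0
```

Run:
```python
from h import *
go(45,-205,83)
c=cap('wrist'); save(c,'w1.png'); c=cap('side'); save(c,'s1.png')
cv2.imwrite('pics/ws.png',np.hstack([cv2.resize(cv2.imread('pics/w1.png'),(400,300)),cv2.resize(cv2.imread('pics/s1.png')[100:340,200:520],(400,300))]))
```

```text
shift [ 1.7 -2.4 67.8] turn [-0.     0.003  0.003] now case [  46.5 -202.6] tipz 150.8 F case [ 0.4 -0.5] -1.4 1.7667 0.702399328190998
```

View pics/ws.png

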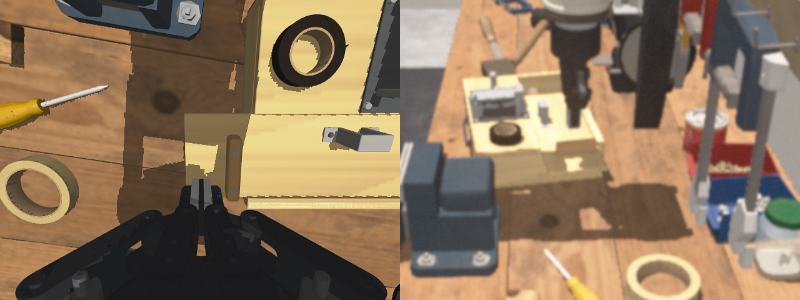

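Fingertips (203,190) are just to the right of the bar (233,165), over the lid. I'll lower and push.

play_rows --targets "0.0015 -0.002 0.035 0 0 0 0; 0.0015 -0.002 0.067 0 0 0 0; 0.0015 -0.002 0.067 0 0 0 0; 0.0015 0.008 0.067 0 0 0 0; 0.0015 0.020 0.067 0 0 0 0; 0.0015 0.032 0.067 0 0 0 0; 0.0015 0.044 0.067 0 0 0 0; 0.0015 0.056 0.067 0 0 0 0; 0.0015 0.068 0.067 0 0 0 0; 0.0015 0.068 0.067 0 0 0 0"

```text
clock: 2.7
ee_pos: [553.9, 156.3, 99.3]
eef_rot: [-0.254, 3.13, 0.001]
ft_force: [0.3, 0.2, -0.2]
opening: -0.2
finger_force: 0.0
```

Run:
```python
from h import *
go(45,-111.5,83)
```

```text
shift [-1.6 20.1  2.3] turn [0.001 0.001 0.006] now case [  43.5 -131.6] tipz 85.3 F case [0.3 0.1] -0.2 2.7 -0.15913879224041982
```

play_rows --targets "0 0.004 0 0 0 0 0; 0 0.008 0 0 0 0 0; 0 0.012 0 0 0 0 0; 0 0.016 0 0 0 0 0"

```text
clock: 3.03
ee_pos: [551.7, 169.4, 98.3]
eef_rot: [0.251, -3.132, 0.0]
ft_force: [-0.3, -3.2, 3.0]
opening: -0.0
finger_force: 1.4
```

play_rows --targets "0 0.002 0 0 0 0 0; 0 0.004 0 0 0 0 0; 0 0.006 0 0 0 0 0"

```text
clock: 3.28
ee_pos: [550.7, 175.3, 98.3]
eef_rot: [0.251, -3.132, 0.0]
ft_force: [0.7, -2.0, 2.3]
opening: 0.1
finger_force: 1.3
```

Run:
```python
from h import *
go(45,-111.5,83)
```

```text
shift [-1.7  0.8  1.3] turn [-0.    -0.     0.004] now case [  43.3 -112.3] tipz 84.3 F case [ 0.4 -2.1] 2.3 3.2833 0.05322441195116924
```

play_rows --targets "0 0.002 0 0 0 0 0; 0 0.004 0 0 0 0 0; 0 0.004 0 0 0 0 0"

```text
clock: 3.53
ee_pos: [550.2, 178.7, 98.3]
eef_rot: [-0.251, 3.131, -0.003]
ft_force: [1.2, -8.0, 3.5]
opening: -0.2
finger_force: 4.4
```

play_rows --targets "0 0.002 0 0 0 0 0; 0 0.002 0 0 0 0 0"

```text
clock: 3.7
ee_pos: [550.2, 179.2, 98.4]
eef_rot: [-0.251, 3.131, -0.007]
ft_force: [2.9, -22.4, 4.0]
opening: -0.1
finger_force: 11.4
```

The lid has met its stop: the force jumped to 22 N. I'll back off, rise and move toward the bolt.

play_rows --targets "0 -0.012 0 0 0 0 0; 0 -0.012 0 0 0 0 0; 0 -0.012 -0.04 0 0 0 0.026; 0 -0.012 -0.08 0 0 0 0.026; 0 -0.012 -0.115 0 0 0 0.026; 0 -0.012 -0.115 0 0 0 0.026"

```text
clock: 4.2
ee_pos: [553.4, 170.2, 220.6]
eef_rot: [-0.251, 3.122, 0.002]
ft_force: [0.8, 0.8, 0.2]
opening: 25.9
finger_force: 0.0
```

Run:
```python
from h import *
go(-110,15,170)
```

```text
shift [154.9 133.5  35.3] turn [0.001 0.009 0.004] now case [  45.1 -117.9] tipz 206.6 F case [0.9 0.7] 0.2 4.2 25.912728993510633
```

play_rows --targets "0.039 0.034 0 0 0 0.004 0.026; 0.078 0.067 0 0 0 0.004 0.026; 0.116 0.10 0 0 0 0.004 0.026; 0.155 0.1335 0 0 0 0.004 0.026; 0.155 0.1335 0 0 0 0.004 0.026; 0.155 0.1335 0 0 0 0.004 0.026; 0.155 0.1335 0 0 0 0.004 0.026; 0.155 0.1335 0 0 0 0.004 0.026; 0.155 0.1335 0 0 0 0.004 0.026"

```text
clock: 4.95
ee_pos: [377.9, 276.2, 213.1]
eef_rot: [0.244, -3.132, 0.0]
ft_force: [1.1, 0.5, -0.3]
opening: 26.2
finger_force: 0.0
```

Run:
```python
from h import *
go(-80,15,150)
c=cap('wrist'); save(c,'w2.png'); t=cap('top'); save(t,'t2.png')
P=cloud(c);q=P.copy(); q[...,:2]=(P[...,:2]-C)@A
m=(q[...,2]>130)&(q[...,2]<145)&(abs(q[...,0]+58)<30)&(abs(q[...,1]-35)<25); print('knob',m.sum(),np.nanmedian(q[m],0).round(1))
m=(abs(q[...,2]-118)<4)&(abs(q[...,0]+60)<45)&(abs(q[...,1]+8)<30); print('plate',m.sum(),np.nanmin(q[m],0).round(1),np.nanmax(q[m],0).round(1))
m=(abs(q[...,2]-98)<3)&(abs(q[...,0]-56)<50)&(abs(q[...,1]+90)<25); print('bar',m.sum(),np.nanmedian(q[m],0).round(1))
q=cloud(t); q[...,:2]=(q[...,:2]-C)@A
m=(abs(q[...,2]-98)<3)&(abs(q[...,0]-56)<50)&(abs(q[...,1]+90)<25); print('bar top',m.sum(),np.nanmedian(q[m],0).round(1))
```

```text
shift [-31.7   0.9  49.1] turn [-0. -0. -0.] now case [-111.7   14.2] tipz 199.1 F case [1.2 0.3] -0.3 4.95 26.239131187488674
knob 111 [-62.   30.4 138.2]
plate 2840 [-104.9  -34.3  114. ] [-27.8  20.5 120.4]
bar 234 [ 73.9 -87.3  98. ]
bar top 268 [ 56.  -88.5  97.8]
```

View pics/w2.png

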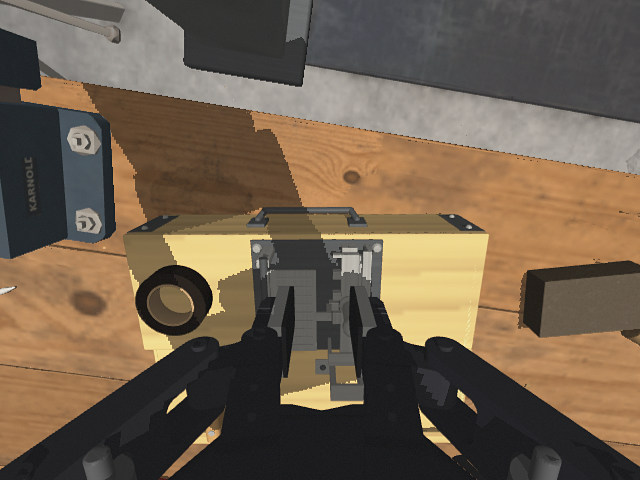

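The wrist view shows the plate (295,310) and knob (345,300) partly behind the fingertips at (285,290) and (365,290). I'll check the case pose against the deck edges in both views.

Run:
```python
from h import *
import pickle
def edges(c,n):
    q=cloud(c); q[...,:2]=(q[...,:2]-C)@A
    m=(abs(q[...,2]-80)<3)&(abs(q[...,0])<130)&(abs(q[...,1])<170); z=q[m]
    near=[np.min(z[abs(z[:,1]-y)<6][:,0]).round(1) if (abs(z[:,1]-y)<6).any() else None for y in (-135,-90,90,135)]
    l=[(z[abs(z[:,0]-x)<6][:,1].min().round(1),z[abs(z[:,0]-x)<6][:,1].max().round(1)) for x in (-95,-60,-20) if (abs(z[:,0]-x)<6).any()]
    print(n,near,l,np.median(z[:,2]))
edges(pickle.load(open('top0.pkl','rb')),'top0'); edges(cap('top'),'top'); edges(cap('wrist'),'wrist')
```

```text
top0 [np.float64(-109.9), np.float64(-109.9), np.float64(-110.9), np.float64(-111.0)] [(np.float64(-148.3), np.float64(151.4)), (np.float64(-148.4), np.float64(152.0)), (np.float64(-148.4), np.float64(151.7))] 80.26879579553093
top [np.float64(-109.6), np.float64(-110.2), np.float64(-27.6), np.float64(53.1)] [(np.float64(-148.5), np.float64(31.0)), (np.float64(-148.2), np.float64(71.9)), (np.float64(-148.3), np.float64(90.0))] 80.29876103350932
wrist [np.float64(-111.6), np.float64(-111.7), np.float64(-112.0), np.float64(-112.4)] [(np.float64(-149.5), np.float64(150.3)), (np.float64(-149.6), np.float64(149.8)), (np.float64(-149.4), np.float64(149.9))] 80.24460859842497
```

play_rows --targets "0 0.001 0.03 0 0 0 0.026; -0.014 0.001 0.055 0 0 0 0.026; -0.027 0.001 0.065 0 0 0 0.026; -0.027 0.001 0.072 0 0 0 0.026; -0.027 0.001 0.072 0 0 0 0.026; -0.027 0.001 0.072 0 0 0 0.026"

```text
clock: 5.65
ee_pos: [403.7, 281.5, 141.5]
eef_rot: [0.244, -3.132, 0.0]
ft_force: [-0.2, -0.2, 0.6]
opening: 26.2
finger_force: 0.0
```

Run:
```python
from h import *
go(-84,15,118)
c=cap('wrist'); save(c,'w3.png'); c=cap('side'); save(c,'s3.png')
cv2.imwrite('pics/ws3.png',np.hstack([cv2.resize(cv2.imread('pics/w3.png')[180:420,180:500],(400,300)),cv2.resize(cv2.imread('pics/s3.png')[130:250,230:390],(400,300))]))
```

```text
shift [-1.5 -0.3  9.5] turn [-0.    -0.001 -0.   ] now case [-85.5  15.4] tipz 127.5 F case [-0.3 -0.1] 0.6 5.65 26.195075412696923
```

View pics/ws3.png

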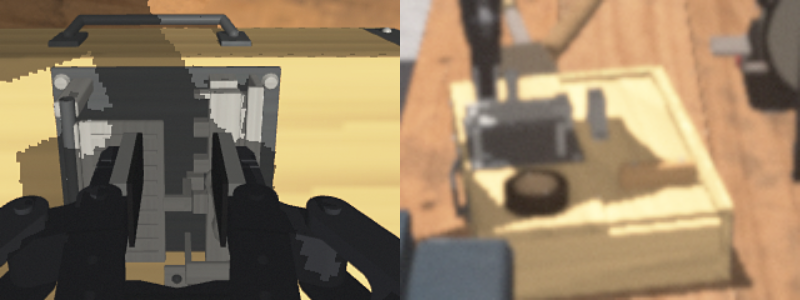

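The left fingertip sits over the plate (about (125,160) in the crop) and the right one over the bolt line behind the knob (about (228,160)). I'll descend by feel.

play_rows --targets "0 0 0.003 0 0 0 0.026; 0 0 0.006 0 0 0 0.026; 0 0 0.009 0 0 0 0.026; 0 0 0.009 0 0 0 0.026"

```text
clock: 6.08
ee_pos: [403.6, 281.7, 131.9]
eef_rot: [0.245, -3.132, 0.0]
ft_force: [0.4, 0.2, 0.2]
opening: 26.0
finger_force: 0.0
```

play_rows --targets "0 0 0.002 0 0 0 0.026; 0 0 0.002 0 0 0 0.026"

```text
clock: 6.25
ee_pos: [403.8, 281.7, 130.2]
eef_rot: [0.245, -3.132, 0.0]
ft_force: [-1.5, 0.2, 3.3]
opening: 25.8
finger_force: 1.9
```

play_rows --targets "0 0 0.001 0 0 0 0.026; 0 0 0.001 0 0 0 0.026"

```text
clock: 6.42
ee_pos: [403.8, 281.7, 129.3]
eef_rot: [0.245, -3.132, 0.0]
ft_force: [-1.5, 0.7, 4.1]
opening: 26.0
finger_force: 2.1
```

play_rows --targets "0 0 0.001 0 0 0 0.026; 0 0 0.001 0 0 0 0.026"

```text
clock: 6.58
ee_pos: [403.8, 281.7, 128.2]
eef_rot: [0.245, -3.132, 0.0]
ft_force: [-1.4, 0.8, 3.9]
opening: 26.3
finger_force: 2.3
```

play_rows --targets "0 0 0.001 0 0 0 0.026; 0 0 0.001 0 0 0 0.026"

```text
clock: 6.75
ee_pos: [403.8, 281.7, 127.2]
eef_rot: [0.245, -3.132, 0.0]
ft_force: [-1.5, -0.1, 4.3]
opening: 25.6
finger_force: 2.5
```

play_rows --targets "0 0 0.001 0 0 0 0.026; 0 0 0.001 0 0 0 0.026"

```text
clock: 6.92
ee_pos: [403.9, 281.6, 126.2]
eef_rot: [0.245, -3.132, 0.0]
ft_force: [-2.5, -0.9, 5.2]
opening: 26.0
finger_force: 2.7
```

play_rows --targets "0 0 0.001 0 0 0 0.026; 0 0 0.001 0 0 0 0.026"

```text
clock: 7.08
ee_pos: [403.9, 281.5, 125.3]
eef_rot: [-0.245, 3.132, -0.001]
ft_force: [-1.9, -1.5, 6.8]
opening: 26.2
finger_force: 3.0
```

The catch is well down (sunk about 6 mm, force rising). I'll push the bolt while holding this height.

play_rows --targets "-0.003 0 0 0 0 0 0.026; -0.006 0 0 0 0 0 0.026; -0.008 0 0 0 0 0 0.026; -0.010 0 0 0 0 0 0.026; -0.012 0 0 0 0 0 0.026"

```text
clock: 7.5
ee_pos: [415.3, 283.6, 125.2]
eef_rot: [0.245, -3.131, 0.0]
ft_force: [-6.3, 0.0, 7.7]
opening: 26.2
finger_force: 4.6
```

play_rows --targets "-0.003 0 0 0 0 0 0.026; -0.006 0 0 0 0 0 0.026; -0.009 0 0 0 0 0 0.026; -0.012 0 0 0 0 0 0.026; -0.015 0 0 0 0 0 0.026; -0.018 0 0 0 0 0 0.026; -0.021 0 0 0 0 0 0.026; -0.024 0 0 0 0 0 0.026"

```text
clock: 8.17
ee_pos: [439.0, 287.4, 125.2]
eef_rot: [0.245, -3.131, 0.0]
ft_force: [-7.0, 1.5, 7.2]
opening: 26.3
finger_force: 4.9
```

play_rows --targets "-0.002 0 0 0 0 0 0.026; -0.004 0 0 0 0 0 0.026; -0.004 0 0 0 0 0 0.026"

```text
clock: 8.42
ee_pos: [443.1, 288.0, 125.3]
eef_rot: [0.245, -3.131, -0.0]
ft_force: [-5.5, 1.3, 7.1]
opening: 26.3
finger_force: 4.4
```

play_rows --targets "-0.001 0 0 0 0 0 0.026; -0.002 0 0 0 0 0 0.026; -0.002 0 0 0 0 0 0.026"

```text
clock: 8.67
ee_pos: [444.9, 288.3, 125.3]
eef_rot: [0.245, -3.131, -0.0]
ft_force: [-7.4, 0.5, 6.6]
opening: 25.9
finger_force: 4.6
```

play_rows --targets "-0.001 0 0 0 0 0 0.026; -0.001 0 0 0 0 0 0.026"

```text
clock: 8.83
ee_pos: [445.9, 288.5, 125.3]
eef_rot: [0.245, -3.131, -0.0]
ft_force: [-5.8, 1.2, 7.0]
opening: 26.4
finger_force: 4.6
```

play_rows --targets "-0.001 0 0 0 0 0 0.026; -0.002 0 0 0 0 0 0.026; -0.002 0 0 0 0 0 0.026"

```text
clock: 9.08
ee_pos: [447.9, 288.8, 125.3]
eef_rot: [0.245, -3.131, -0.0]
ft_force: [-5.6, 1.0, 7.3]
opening: 26.2
finger_force: 4.8
```

play_rows --targets "-0.001 0 0 0 0 0 0.026; -0.001 0 0 0 0 0 0.026"

```text
clock: 9.25
ee_pos: [448.4, 288.9, 125.2]
eef_rot: [0.245, -3.13, 0.0]
ft_force: [-12.1, 0.1, 9.6]
opening: 25.6
finger_force: 8.4
```

play_rows --targets "-0.001 0 0 0 0 0 0.026; -0.001 0 0 0 0 0 0.026"

```text
clock: 9.42
ee_pos: [448.6, 289.0, 125.2]
eef_rot: [0.246, -3.128, 0.001]
ft_force: [-18.8, -1.5, 13.8]
opening: 26.1
finger_force: 12.0
```

Run:
```python
from h import *
go(-40,15,111)
c=cap('wrist'); save(c,'w4.png'); c=cap('side'); save(c,'s4.png')
cv2.imwrite('pics/ws4.png',np.hstack([cv2.resize(cv2.imread('pics/w4.png')[180:420,180:500],(400,300)),cv2.resize(cv2.imread('pics/s4.png')[130:250,230:390],(400,300))]))
```

```text
shift [ 0.1 -0.8  0.2] turn [-0.    -0.004  0.001] now case [-39.9  15.8] tipz 111.2 F case [-18.8   1.4] 13.8 9.4167 26.070282585741605
```

View pics/ws4.png

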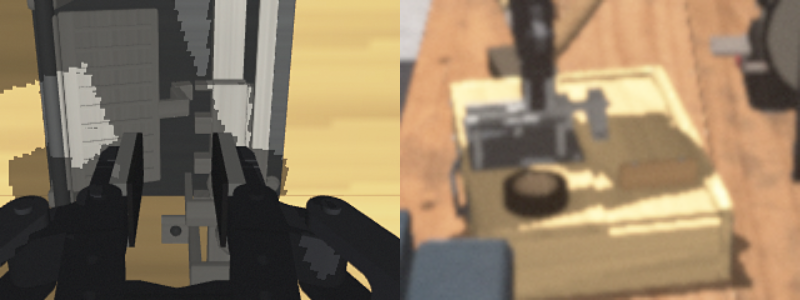

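Stopped at x −40, just where the knob reaches home, with force at 19 N. I'll relax slightly and lift straight off.

play_rows --targets "0.002 0 0 0 0 0 0.026; 0.003 0 -0.003 0 0 0 0.026; 0.003 0 -0.010 0 0 0 0.026; 0.003 0 -0.035 0 0 0 0.026; 0.003 0 -0.07 0 0 0 0.026; 0.003 0 -0.105 0 0 0 0.026; 0.04 0 -0.12 0 0 0 0.026; 0.08 0 -0.12 0 0 0 0.026; 0.10 0 -0.12 0 0 0 0.026; 0.10 0 -0.12 0 0 0 0.026"

```text
clock: 10.35
ee_pos: [348.6, 272.9, 246.4]
eef_rot: [-0.247, 3.131, 0.001]
ft_force: [-0.1, -0.2, 0.7]
opening: 26.0
finger_force: 0.0
```

play_rows --targets "-0.01 0.04 -0.03 0 0 0 0.026; -0.01 0.08 -0.03 0 0 0 0.026; -0.01 0.12 -0.03 0 0 0 0.026; -0.01 0.16 -0.03 0 0 0 0.026; -0.01 0.20 -0.03 0 0 0 0.026; -0.01 0.24 -0.03 0 0 0 0.026; -0.01 0.24 -0.03 0 0 0 0.026; -0.01 0.24 -0.03 0 0 0 0.026; -0.01 0.24 -0.03 0 0 0 0.026; -0.01 0.24 -0.03 0 0 0 0.026"

```text
clock: 11.18
ee_pos: [324.5, 511.2, 275.5]
eef_rot: [-0.244, 3.132, -0.0]
ft_force: [-0.9, 0.9, -0.8]
opening: 25.9
finger_force: 0.0
```

Run:
```python
from h import *
go(0,0,200)
t=cap('top'); save(t,'t5.png')
q=cloud(t); q[...,:2]=(q[...,:2]-C)@A
def r(n,z,dz,x,dx,y,dy):
    m=(abs(q[...,2]-z)<dz)&(abs(q[...,0]-x)<dx)&(abs(q[...,1]-y)<dy); k=q[m]
    print(n,m.sum(),np.median(k,0).round(1) if m.any() else '',k.min(0).round(1) if m.any() else '',k.max(0).round(1) if m.any() else '')
r('knob',138,5,-40,40,35,20); r('plate',115,8,-60,32,-8,12); r('bar',98,3,56,50,-90,25); r('tape',97,5,-56,40,-110,40)
c=t['img'][165:335,95:325]; cv2.imwrite('pics/crop5.png',cv2.resize(c[...,::-1],(800,591),interpolation=cv2.INTER_CUBIC))
```

```text
shift [-128.1 -254.5   61.6] turn [-0.     0.    -0.001] now case [-128.   254.6] tipz 261.5 F case [-0.7  1.1] -0.8 11.1833 25.85664308450791
knob 63 [-23.4  35.7 139.2] [-30.   28.9 133.7] [-16.6  43.9 141.6]
plate 530 [-59.9  -7.9 118.4] [-91.8 -20.  113.8] [-28.2   4.  122.3]
bar 262 [ 54.  -88.3  97.9] [ 21.  -95.3  95. ] [ 89.7 -81.4 100.7]
tape 543 [ -55.6 -108.    98.3] [ -83.9 -136.5   92.2] [-27.7 -79.  101.8]
```

View pics/crop5.png

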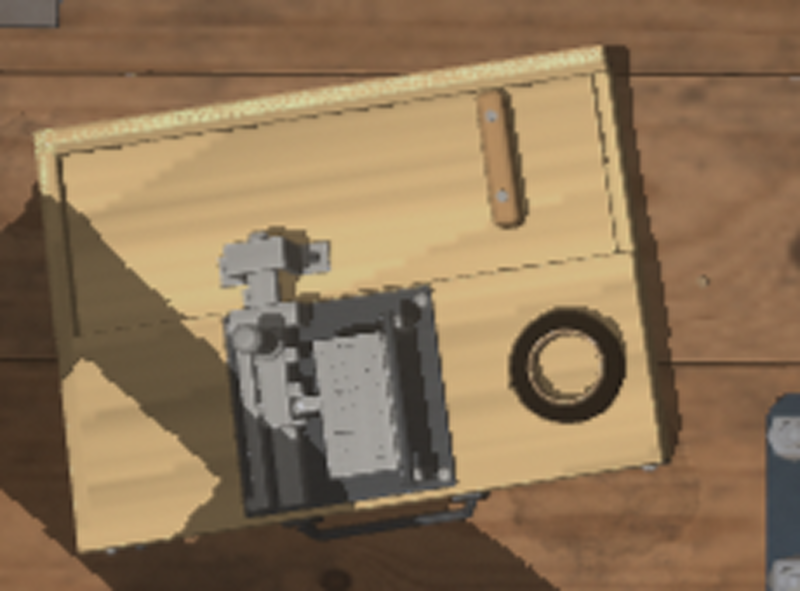

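The lid is flush, the bolt nose is through the staple (265,265), and the knob (260,335) has travelled about 35–36 mm. The plate is level again at 118 mm, so the catch is up in the home notch, and the tape roll hasn't moved.

```bash
python3 -c "
from plant import job
print(job.job_done())"
```

```text
the job is handed in; nothing more can be done
None
```

I handed the job in: the lid is shut, the bolt is home through the staple and the catch has sprung back up. The last top view showed the case, tape roll, push bar and knob where they should be; I did not re-measure the screwdriver and offcut, and the hand-in returned no verdict.

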